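# Fetch the brown echinoid from the specimen carousel

## Robot

A 7-joint arm with a two-finger parallel gripper is mounted at the origin on the work surface. World frame = base frame: x ahead of the robot, y to its left, z up, the work surface at z = 0. Lengths are in m, angles in rad, forces in N, time in s.
With the tool pointing down it reaches from about 0.425 to 0.875 m from the base axis. Payload 4.7 kg.
Tool frame: the origin (TCP) lies midway between the tips of the shut fingers; the grasp point (between the pads) lies 19 mm behind it (ctrl.grip_depth is the distance from the TCP to the grasp point, in m); z points along the fingers, y is the direction in which the jaws open and shut (so a half turn about z gives the same grasp; the last joint's range is limited). The gripper opens to 87 mm and grips with 3 to 60 N. Pads are 19 mm wide; open, the fingers measure 117 mm over their backs; the gripper's body (75 mm by 190 mm) begins 51 mm behind the grasp point.
Start: joints at [-1.164, 0.321, -0.07, 1.45, 0.023, 1.371, -0.057], TCP at [0.249, 0.601, 0.223] pointing down, gripper open.
Joint ranges: [-2.86, 2.86], [-0.3, 2.09], [-1.38, 1.24], [0.06, 2.45], [-1.56, 4.7], [0.09, 2.05], [-2.69, 2.69]. Speed limits (rad/s): [2.57, 2.57, 3.14, 3.14, 3.14, 3.14, 3.14].

## Interface

Orientations are given as a rotation vector (axis times angle).
In Python, from bench import ctrl gives the robot as it stands. The module is installed in compiled form; this text tells all that it offers.
- The arm moves only by the shell command python3 -m inch 'ROWS' [FORCE]. ROWS is JSON, a list of rows, each a list of 5 numbers: the opening, from -1 (shut) to 1 (fully open), so that 0 is half open, then the shift along the tool's x, y, z in mm, then the turn about the tool's z in rad. In form: [[fingers, tx, ty, tz, twist], ...]. A call has 1 to 5 rows; each row shifts and turns the pose as measured when the row begins, along the tool's axes as they then stand; what a row does not reach is not made up. A row lasts 1/8 s, in which the tool goes at most 62.5 mm and 10.7 degrees, less where a joint would pass 70% of its speed; a pose out of reach is approached as far as the arm can. A call is refused whole if a number of a shift passes 62.5 or a number of a turn 0.188, either way. A call with a gripper value outside its range is refused whole. The fingers move at their own pace and stop on an object; FORCE is the grip in N (left out, the last holds). Time passes only in rows, so rows that do not move let the fingers close. It gives the time, the measured TCP pose, the force and the opening at its end, in the units of the state.
- ctrl.get_state(): the state, without advancing time (a new reading comes with each control period).
- ctrl.get_image(name): name is "scene" or "top" or "wrist"; returns a dict with "color" (420x560x3 uint8, red, green, blue), "range_z" (420x560 float32, m along the optical axis (not along the pixel's ray), 0 where there is no reading), "K" (3x3 intrinsics, pixels), "R" (3x3) and "t" (3): a world point X has camera coordinates R X + t. Camera axes: x right, y down, z forward; pixel columns grow to the right and rows downward; lengths in m; the calibration is good to about 2 mm. A picture is of the moment at which its call begins.
- ctrl.close_job(): hands the job in, once; it reports no verdict.
The state is a dict: "time": time; "joint_positions": joint angles; "qd": joint speeds; "joint_torque": joint torques, N m; "position": TCP position; "tool_rot": TCP orientation; "ft_force": force on the tool from outside, world axes, zero at the start; "torque": the same for the moment, N m; "grip_width": opening from 0.0 (shut) to 1.0 (fully open).
Only numpy, scipy, OpenCV 4.12 (cv2) and the standard library are available. Lean on these libraries where they do the work, as an engineer would, in place of code of your own. Each camera call takes 0.05 s, during which the arm holds its last target. There are 200 camera calls.

## Task

The brown echinoid is under the clear dust cover of the specimen carousel: turn the carousel by its red knob until the echinoid's compartment stands in the middle of the open front. Then lift the echinoid out from above and set it down gently, upright, in the middle of the steel tray of the slide holder, and let go.

Things in the scene. Friction and masses are not known exactly. Their poses are not given: they have to be found in the camera images.
- echinoid: Brown bun-shaped fossil sea urchin with pale stripes, 46 mm across, 36 mm tall, 90 g, sides nearly upright from 5 to 24 mm up. Origin: centre of its flat underside, z up. Loose on the carousel, at first under the clear cover, 60 to 85 degrees to either side of the open front. The other compartments hold a cream tooth replica, grey ammonite, pale sand dollar and black trilobite, all lower.
- knob (a point): Middle of the red bar knob on the wheel's upright axis, 102 mm above the bench, z up; the bar is 56 mm long (x axis), 16 mm thick (y axis), and reaches 13 mm above and 17 mm below this point. Pinched across its thickness and twisted, it turns the wheel with it, one to one.
- wheel (a joint): Angle of the carousel wheel, rad, growing anticlockwise from above, 0 at the start, limits -3.1 and 3.1; light friction (0.05 N m), stays where left. Grey disc 270 mm across, deck 28 mm above the bench; white ribs part it into five equal compartments, a white lip runs round it, both 8 mm high; compartment centres are 90 mm from the axis.
- pick_spot (a point): Middle of the carousel's open front, at deck height, 90 mm from the knob's axis on the robot's side; x axis points to the knob's axis. The clear cover, 5 mm thick, top 75 mm above the bench, begins 30 mm behind this point; a 90 mm wide notch leaves the knob free. The knob is the only part higher than the cover: when picking, keep the gripper's wide body across the line from here to the knob.
- tray_mid (a point): Middle of the floor of the fixed bare steel tray, drawn out of the grey slide holder at the robot's right; floor 10 mm above the bench, 120 mm along its x axis, 104 mm along y, z up. Rims 8 mm high at both sides and the near (-x) end; 65 mm beyond, to +x, stands the holder's housing, 50 mm high.

How it is judged:
By the outcome, as a careful person would: the job done as asked, in the order asked, and still so for the second after the job is handed in, with the robot touching nothing.
It also fails if it takes over 53 s, if anything falls off the work surface, if the arm or the gripper's body presses on something with over 40 N, if the wrist force passes 120 N, or if a joint passes its speed limit or range.

## Working session

There is one attempt and no reset: what is moved stays moved. The work goes in short steps, Python scripts to look and compute and a shell command to move; the robot and the scene stay as the last step left them, time stands still between calls to the robot, and variables do not carry over. Pictures are saved under pics/ and viewed, about 8 in all and at most 12, crops included, and the job is handed in when it is done.

```bash
mkdir -p pics; cat > h.py <<'E'
import numpy as np, cv2
from scipy.spatial.transform import Rotation as Ro
from bench import ctrl
def cast(im,uv,z):
    R,t=im["R"],im["t"]; c=-R.T@t
    d=R.T@np.linalg.inv(im["K"])@np.array([uv[0],uv[1],1.]); return c+d*(z-c[2])/d[2]
def cloud(im):
    Z=im["range_z"]; v,u=np.indices(Z.shape); P=np.stack([u*Z,v*Z,Z],-1)@np.linalg.inv(im["K"]).T
    X=(P-im["t"])@im["R"]; X[Z==0]=np.nan; return X
def save(im,n): cv2.imwrite("pics/"+n,im["color"][:,:,::-1])
E
python3 - <<'E'
from h import *
s=ctrl.get_state();print({k:np.round(v,3) for k,v in s.items()}); print(np.round(Ro.from_rotvec(s["tool_rot"]).as_matrix(),2))
a=[]
for n in("top","scene"):
    im=ctrl.get_image(n);a.append(im);np.savez(n+"0",**im);save(im,n+"0.png")
im=a[0]
hsv=cv2.cvtColor(im["color"],cv2.COLOR_RGB2HSV);m=((hsv[...,0]<6)|(hsv[...,0]>174))&(hsv[...,1]>150)&(hsv[...,2]>80)
n,l,st,ce=cv2.connectedComponentsWithStats(m.astype('uint8'))
X=cloud(im)
for i in range(1,n):
    if st[i,4]>20: print(st[i],ce[i],cast(im,ce[i],.115),np.nanmedian(X[l==i],0), cv2.minAreaRect(np.argwhere(l==i)[:,::-1].astype('float32')))
E
```

```text
{'time': np.float64(0.0), 'joint_positions': array([-1.164,  0.322, -0.07 ,  1.452,  0.023,  1.371, -0.057]), 'qd': array([ 0.   ,  0.   , -0.   ,  0.001, -0.   , -0.   , -0.002]), 'joint_torque': array([-1.0000e-03, -4.9129e+01, -4.0400e-01, -3.1253e+01, -6.4000e-02,
        4.4000e-02,  0.0000e+00]), 'position': array([0.249, 0.6  , 0.221]), 'tool_rot': array([-6.130e-01, -3.081e+00,  3.000e-03]), 'ft_force': array([-0.108, -0.377, -0.689]), 'torque': array([0.032, 0.022, 0.025]), 'grip_width': np.float64(1.001)}
[[-0.92  0.38 -0.  ]
 [ 0.38  0.92 -0.  ]
 [-0.   -0.   -1.  ]]
[156 182  13  32 275] [161.80363636 197.53818182] [0.57392344 0.14222548 0.115     ] [0.57337299 0.14227437 0.11549427] ((161.81082153320312, 197.6351318359375), (8.713146209716797, 31.893404006958008), 9.462322235107422)
```

View pics/top0.png

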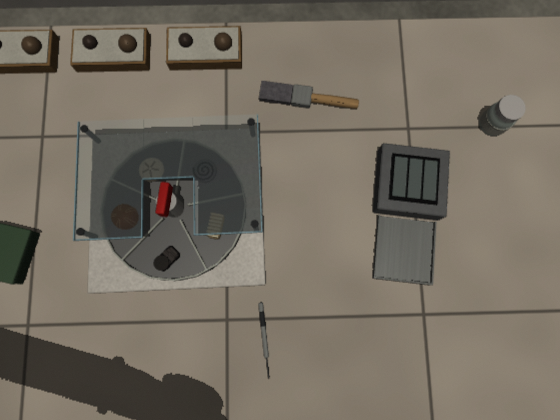

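View pics/scene0.png

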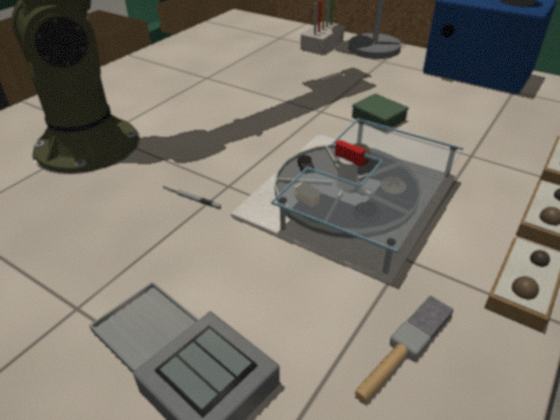

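The top view shows the red knob at (162,198), the echinoid under the cover at (124,216) to the left, the trilobite at the open front at (167,258), and the tray at (405,250). The scene view agrees.

```bash
python3 - <<'E'
from h import *
im=dict(np.load("top0.npz"));X=cloud(im);c=im["color"]
hsv=cv2.cvtColor(c,cv2.COLOR_RGB2HSV)
m=((hsv[...,0]<6)|(hsv[...,0]>174))&(hsv[...,1]>150)&(hsv[...,2]>80)
# knob top face only
P=X[m];top=P[P[:,2]>.110][:,:2]
(r)=cv2.minAreaRect(top.astype('float32'));print("knob top",r,len(top), cv2.boxPoints(r).round(4).tolist())
k=np.array(r[0])
pts={ "coverFL":(76,240,.075),"coverFR":(262,233,.075),"coverBL":(77,122,.075),"coverBR":(260,122,.075),
"notchFL":(142,238,.075),"notchBL":(143,178,.075),"notchBR":(194,177,.075),"notchFR":(196,236,.075),
"baseL":(88,292,.0),"baseR":(265,287,.0)}
for n,(u,v,z) in pts.items(): print(n,cast(im,(u,v),z).round(4),X[v,u].round(3))
# echinoid: brown mask
w=np.zeros(m.shape,bool);w[195:240,100:148]=1
b=w&(hsv[...,0]<18)&(hsv[...,1]>90)&(hsv[...,2]<140)
n,l,st,ce=cv2.connectedComponentsWithStats(b.astype('uint8'))
i=1+np.argmax(st[1:,4]);print("ech",st[i],ce[i],cast(im,ce[i],.05).round(4),np.nanmedian(X[l==i],0).round(4))
# tray
g=X[205:300,360:450].reshape(-1,3)
f=X[228:276,383:428].reshape(-1,3);print("tray floor",np.nanmedian(f,0))
for z0,z1 in((.005,.013),(.014,.025),(.035,.06)):
    q=g[(g[:,2]>z0)&(g[:,2]<z1)] if z0<.03 else (lambda G:G[(G[:,2]>z0)&(G[:,2]<z1)])(X[130:230,360:460].reshape(-1,3))
    r=cv2.minAreaRect(q[:,:2].astype('float32'));print(z0,len(q),r)
big=lambda y0,y1,x0,x1,s:cv2.resize(c[y0:y1,x0:x1,::-1],None,fx=s,fy=s,interpolation=cv2.INTER_CUBIC)
a=big(110,300,65,275,3.1)
cv2.imwrite("pics/crop1.png",cv2.convertScaleAbs(a,alpha=1.5))
cv2.imwrite("pics/crop2.png",cv2.convertScaleAbs(big(200,300,360,450,6),alpha=1.3))
E
```

```text
knob top ((0.5740907192230225, 0.1422019898891449), (0.01505599357187748, 0.05477507784962654), 82.58211517333984) 272 [[0.5460000038146973, 0.13830000162124634], [0.6003000140190125, 0.13120000064373016], [0.6021999716758728, 0.1460999995470047], [0.5479000210762024, 0.15320000052452087]]
coverFL [0.5117 0.3004 0.075 ] [0.512 0.3   0.076]
coverFR [ 0.515  -0.0236  0.075 ] [ 0.524 -0.021  0.013]
coverBL [0.7298 0.3107 0.075 ] [0.73  0.311 0.075]
coverBR [ 0.7212 -0.0242  0.075 ] [ 0.753 -0.022  0.   ]
notchFL [0.512  0.1859 0.075 ] [0.518 0.198 0.036]
notchBL [0.6204 0.1872 0.075 ] [0.62  0.187 0.076]
notchBR [0.6198 0.0961 0.075 ] [0.62  0.097 0.073]
notchFR [0.5129 0.0919 0.075 ] [0.52 0.1  0.03]
baseL [0.4237 0.3071 0.    ] [0.423 0.303 0.011]
baseR [ 0.4233 -0.0245  0.    ] [ 0.423 -0.025  0.001]
ech [124 208   1   1   1] [124. 208.] [0.5719 0.228  0.05  ] [0.5666 0.2195 0.074 ]
tray floor [ 0.48176259 -0.29091297  0.01073916]
0.005 3282 ((0.48603418469429016, -0.29068470001220703), (0.14832347631454468, 0.14321039617061615), 76.44759368896484)
0.014 510 ((0.4910128116607666, -0.28409305214881897), (0.12749211490154266, 0.13633660972118378), 78.15192413330078)
0.035 4709 ((0.6134527921676636, -0.30764317512512207), (0.1309441328048706, 0.1313311755657196), 81.45292663574219)
```

View pics/crop1.png

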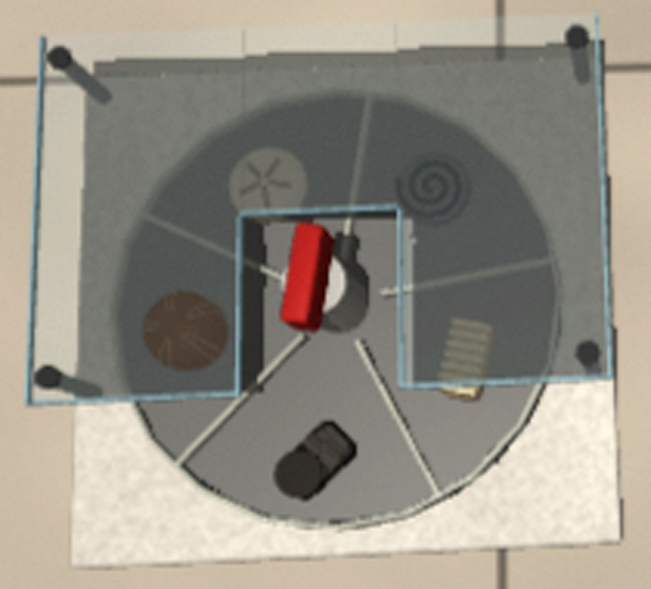

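View pics/crop2.png

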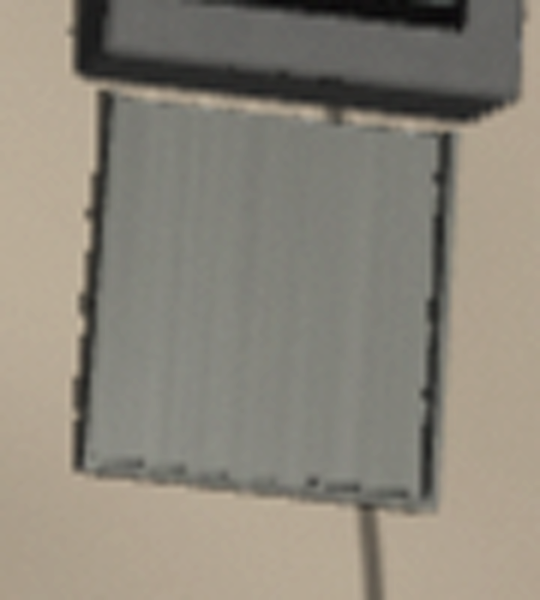

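Crop 1 shows the echinoid at crop (185,330), with its compartment's ribs running (280,278)-(148,215) and (305,338)-(178,463). Crop 2 shows the tray floor corners at about (105,95), (447,133), (430,500) and (85,468). I'm starting the transit and working out the rib and tray angles at the same time.

```bash
python3 -m inch '[[1,-47,-30,0,0],[1,-47,-30,0,0],[1,-47,-30,0,0],[1,-47,-30,0,0],[1,-47,-30,0,0]]'; python3 -c "
from h import *
print(ctrl.get_state()['joint_positions'].round(3))
im=dict(np.load('top0.npz'));k=np.array([.574,.142])
for n,a in dict(rL=[(280,278),(148,215)],rFL=[(305,338),(178,463)],rFR=[(360,342),(437,492)],rR=[(385,293),(550,262)],rB=[(348,225),(370,97)]).items():
    p=[cast(im,(65+u/3.1,110+v/3.1),.036)[:2] for u,v in a]
    d=p[1]-p[0];e=p[1]-k;print(n,np.degrees(np.arctan2(d[1],d[0])),np.degrees(np.arctan2(e[1],e[0])),np.hypot(*e))
p=cast(im,(65+185/3.1,110+330/3.1),.048)[:2];print('ech',p,np.hypot(*(p-k)),np.degrees(np.arctan2(*(p-k)[::-1])))
T=[cast(im,(360+u/6,200+v/6),z)[:2] for u,v,z in[(105,95,.018),(447,133,.018),(430,500,.018),(85,468,.018)]]
T=np.array(T);print('tray',T.round(4).tolist(),T.mean(0),np.hypot(*np.diff(T,axis=0).T),np.degrees(np.arctan2(*((T[0]+T[1]-T[2]-T[3])[::-1]))))
"
```

```text
time: 0.72
position: [0.408, 0.369, 0.2179]
tool_rot: [-0.595, -3.08, 0.007]
ft_force: [1.1, 0.1, 0.5]
grip_width: 1.0
[-0.862  0.115  0.085  1.707 -0.011  1.326  0.415]
rL 62.863561712992635 63.612778460137974 0.12728465353800433
rFL 134.89804269731505 136.2777286719403 0.13071346238306028
rFR -153.0100494886873 -152.09940274429064 0.13098834146055546
rR -80.60036224362229 -80.90506884481505 0.1307202725686787
rB -8.660817903377886 -8.605169242458091 0.12976060002954817
ech [0.55651536 0.22688721] 0.08666920780047445 101.63872419853337
tray [[0.5504, -0.2418], [0.5352, -0.3494], [0.4206, -0.3335], [0.4334, -0.2276]] [ 0.48489389 -0.28809134] [0.10866992 0.11567167 0.10673317] -7.4129063635558605
```

```bash
python3 -m inch '[[1,-48,-30,0,0],[1,-48,-30,0,0],[1,-48,-30,0,0],[1,-48,-30,0,0],[1,-48,-30,0,0.18]]'; for i in 1; do python3 -m inch '[[1,0,0,0,0.187],[1,0,0,0,0.187],[1,0,0,0,0.187],[1,0,0,0,0.187],[1,0,0,0,0.187]]'; python3 -m inch '[[1,0,0,0,0.187],[1,0,0,0,0.187],[1,0,0,0,0.187],[1,0,0,0,0.187],[1,0,0,0,0.187]]';python3 -m inch '[[1,0,0,0,0.187],[1,0,0,0,0.187],[1,0,0,0,0.187],[1,0,0,0,0.187],[1,0,0,0,0.1]]'; done; cat >> h.py <<'E'
def go(x,y,z,yaw):
    "print tool-axis shift (mm) and twist (rad) to reach TCP x,y,z, jaw-axis yaw (deg)"
    s=ctrl.get_state();M=Ro.from_rotvec(s["tool_rot"]).as_matrix()
    yw=np.degrees(np.arctan2(M[1,1],M[0,1]));tw=-np.radians((yaw-yw+180)%360-180)
    print("t",round(float(s["time"]),2),"pos",s["position"].round(4),"yaw",yw.round(1),"tilt",M[:2,2].round(3),"shift",(M.T@(np.array([x,y,z])-s["position"])*1e3).round(1),"twist",round(tw,3),"F",s["ft_force"].round(1),"w",round(float(s["grip_width"]),3),"q",s["joint_positions"].round(2))
E
python3 -c "
from h import *
go(.574,.142,.085,-97.5)"
```

```text
time: 1.35
position: [0.5781, 0.1321, 0.2165]
tool_rot: [-0.874, -3.012, 0.008]
ft_force: [0.7, 0.2, -0.3]
grip_width: 0.998
time: 1.98
position: [0.5795, 0.1232, 0.2136]
tool_rot: [-2.145, -2.293, 0.021]
ft_force: [-0.7, -0.2, -0.2]
grip_width: 1.002
time: 2.6
position: [0.5777, 0.123, 0.2108]
tool_rot: [2.947, 1.076, -0.027]
ft_force: [-0.4, -0.5, 0.1]
grip_width: 0.998
time: 3.22
position: [0.5758, 0.123, 0.2082]
tool_rot: [3.119, -0.241, -0.029]
ft_force: [0.3, -0.2, -0.0]
grip_width: 0.996
t 3.23 pos [0.5758 0.123  0.2082] yaw -98.8 tilt [-0.02  -0.011] shift [ -2.5 -20.3 123. ] twist -0.023 F [ 0.3 -0.2 -0. ] w 0.996 q [-0.79  0.24  0.63  1.63 -0.14  1.34 -1.87]
```

```bash
python3 -m inch '[[1,-2.5,-20,20,-0.02],[1,0,0,30,0],[1,0,0,30,0],[1,0,0,20,0]]'; python3 -c "
from h import *
go(.574,.142,.085,-97.5)
im=ctrl.get_image('wrist');save(im,'wrist1.png')"
```

```text
time: 3.72
position: [0.5726, 0.149, 0.1009]
tool_rot: [3.125, -0.185, -0.033]
ft_force: [0.2, 0.4, 0.6]
grip_width: 0.999
t 3.73 pos [0.5726 0.149  0.1009] yaw -96.8 tilt [-0.022 -0.009] shift [ 2.5  6.6 15.9] twist 0.013 F [0.2 0.4 0.6] w 0.999 q [-0.79  0.34  0.59  1.74 -0.2   1.14 -1.83]
```

View pics/wrist1.png

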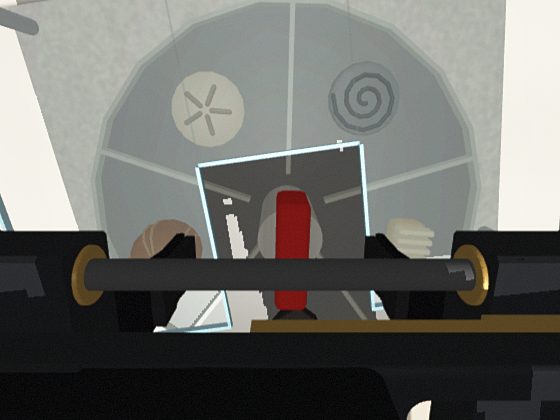

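The wrist view shows the red bar (292,250) upright between the open fingers, slightly right of the middle. I'll correct for that and close.

```bash
python3 -m inch '[[1,2.5,6.5,8,0.013],[1,0,0,7,0],[-0.3,0,0,0,0]]' 25;  python3 -c "
from h import *
go(.574,.142,.085,-97.5)"; python3 -m inch '[[-1,0,0,0,0],[-1,0,0,0,0],[-1,0,0,0,0],[-1,0,0,0,0]]' 25;  python3 -c "
from h import *
go(.574,.142,.085,-97.5)"
```

```text
time: 4.15
position: [0.5712, 0.1431, 0.0808]
tool_rot: [3.122, -0.199, -0.042]
ft_force: [0.3, -0.0, 0.2]
grip_width: 0.948
t 4.15 pos [0.5712 0.1431 0.0808] yaw -97.3 tilt [-0.028 -0.011] shift [ 2.8  0.8 -4.3] twist 0.004 F [ 0.3 -0.   0.2] w 0.948 q [-0.78  0.36  0.59  1.76 -0.21  1.11 -1.82]
time: 4.65
position: [0.5727, 0.1436, 0.0828]
tool_rot: [3.124, -0.199, -0.037]
ft_force: [-0.2, 0.3, -0.3]
grip_width: 0.518
t 4.65 pos [0.5727 0.1436 0.0828] yaw -97.3 tilt [-0.024 -0.01 ] shift [ 1.5  1.4 -2.2] twist 0.004 F [-0.2  0.3 -0.3] w 0.518 q [-0.78  0.36  0.59  1.76 -0.21  1.11 -1.82]
```

```bash
python3 -m inch '[[-1,0,0,-0.5,0],[-1,0,0,-0.5,0],[-1,0,0,-0.5,0],[-1,0,0,-0.5,0],[-1,0,0,0,0]]' 25; python3 -m inch '[[-1,0,0,0,0],[-1,0,0,0,0]]' 25;  python3 -c "
from h import *
go(.574,.142,.085,-97.5)"
```

```text
time: 5.28
position: [0.5726, 0.1432, 0.0834]
tool_rot: [3.123, -0.199, -0.037]
ft_force: [1.4, -1.1, -2.4]
grip_width: 0.394
time: 5.52
position: [0.5726, 0.1432, 0.0834]
tool_rot: [3.123, -0.199, -0.037]
ft_force: [1.6, 1.1, -5.5]
grip_width: 0.4
t 5.53 pos [0.5726 0.1432 0.0834] yaw -97.3 tilt [-0.024 -0.011] shift [ 1.5  1.1 -1.6] twist 0.004 F [ 1.6  1.1 -5.5] w 0.4 q [-0.78  0.36  0.59  1.76 -0.21  1.11 -1.82]
```

The opening has stalled at 0.4, about 35 mm by a linear scale, against a 16 mm bar. I'll look before twisting.

```bash
python3 -c "
from h import *
a=ctrl.get_image('scene');w=ctrl.get_image('wrist')
s=cv2.resize(a['color'][60:270,220:480],None,fx=2,fy=2)
c=np.full((420,800,3),0,'uint8');c[:,:520]=s;c[:,520:]=w['color'][:,150:430]
cv2.imwrite('pics/both2.png',c[:,:,::-1])
go(.574,.142,.085,-97.5)"
```

```text
t 5.62 pos [0.5726 0.1432 0.0834] yaw -97.3 tilt [-0.024 -0.011] shift [ 1.5  1.1 -1.6] twist 0.004 F [ 2.  -0.2 -3.6] w 0.398 q [-0.78  0.36  0.59  1.76 -0.21  1.11 -1.82]
```

View pics/both2.png

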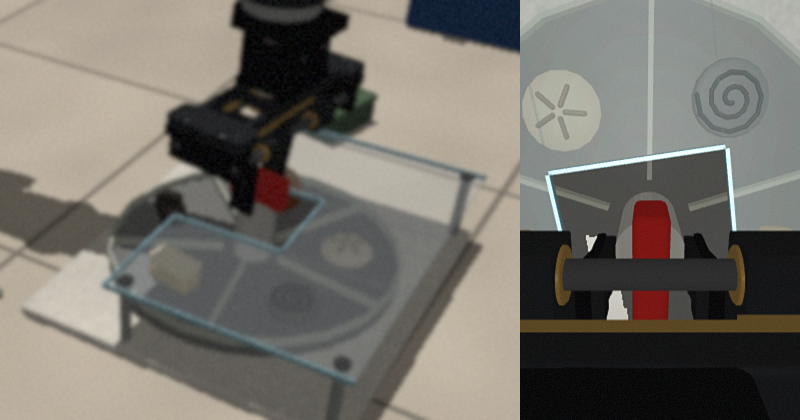

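The fingers are symmetric about the bar but not touching it. The wide grey hub just below the bar, about 35 mm across, seems to be stopping the tips, so I'll open a little, rise about 8 mm and close again.

```bash
python3 -m inch '[[0.2,0,0,0,0],[0.2,0,0,0,0],[0.2,1.5,1,-8,0],[0.2,0,0,-1,0]]' 25; python3 -m inch '[[-1,0,0,-0.5,0],[-1,0,0,-0.5,0],[-1,0,0,-0.5,0],[-1,0,0,-0.5,0],[-1,0,0,-0.5,0]]' 25;  python3 -c "
from h import *
go(.574,.142,.090,-97.5)"
```

```text
time: 6.12
position: [0.5746, 0.1422, 0.0947]
tool_rot: [3.124, -0.199, -0.036]
ft_force: [0.3, -0.2, 0.3]
grip_width: 0.592
time: 6.75
position: [0.5746, 0.1429, 0.0972]
tool_rot: [3.125, -0.198, -0.036]
ft_force: [1.9, 1.6, -4.7]
grip_width: 0.182
t 6.75 pos [0.5746 0.1429 0.0972] yaw -97.3 tilt [-0.024 -0.009] shift [-0.3  0.9  7.2] twist 0.004 F [ 1.9  1.6 -4.7] w 0.182 q [-0.78  0.35  0.59  1.74 -0.21  1.14 -1.82]
```

Opening 0.182 is 16 mm, so the bar is held. Twisting the wheel anticlockwise now; that is negative tool twist.

```bash
python3 -m inch '[[-1,0,0,0,-0.1],[-1,0,0,0,-0.15],[-1,0,0,0,-0.15],[-1,0,0,0,-0.15]]' 25; python3 -c "
from h import *
go(.574,.142,.097,-16.2)"
```

```text
time: 7.25
position: [0.5746, 0.1431, 0.0971]
tool_rot: [3.061, 0.686, -0.04]
ft_force: [0.8, 0.8, -1.3]
grip_width: 0.182
t 7.25 pos [0.5746 0.1431 0.0971] yaw -64.7 tilt [-0.024 -0.01 ] shift [-1.   0.7  0.2] twist -0.847 F [ 0.8  0.8 -1.3] w 0.182 q [-0.71  0.33  0.5   1.74 -0.17  1.14 -1.29]
```

```bash
python3 -m inch '[[-1,0,0,0,-0.16],[-1,0,0,0,-0.16],[-1,0,0,0,-0.16],[-1,0,0,0,-0.16],[-1,0,0,0,-0.16]]' 25; python3 -m inch '[[-1,0,0,0,-0.03],[-1,0,0,0,0]]';  python3 -c "
from h import *
go(.574,.142,.097,-16.2)"
```

```text
time: 7.88
position: [0.5744, 0.1433, 0.097]
tool_rot: [-2.526, -1.859, 0.04]
ft_force: [-0.3, 0.7, -0.2]
grip_width: 0.183
time: 8.12
position: [0.5744, 0.1433, 0.097]
tool_rot: [-2.499, -1.894, 0.04]
ft_force: [-0.8, 0.1, 0.4]
grip_width: 0.183
t 8.12 pos [0.5744 0.1433 0.097 ] yaw -15.7 tilt [-0.024 -0.011] shift [-1.3 -0.   0. ] twist 0.009 F [-0.8  0.1  0.4] w 0.183 q [-0.6   0.32  0.36  1.74 -0.12  1.13 -0.47]
```

```bash
python3 -m inch '[[0.5,0,0,0,0],[0.5,0,0,0,0],[0.5,0,0,0,0],[0.5,0,0,-50,0],[0.5,0,0,-60,0.187]]'; python3 -m inch '[[1,0,0,0,0.187],[1,0,0,0,0.187],[1,0,0,0,0.187],[1,0,0,0,0.187],[1,0,0,0,0.187]]';python3 -m inch '[[1,0,0,0,0.187],[1,0,60,0,0.17],[1,0,60,0,0],[1,0,60,0,0],[1,0,60,0,0]]'; python3 -c "
from h import *
go(.484,.141,.2,-89)
im=ctrl.get_image('top');np.savez('top1',**im)
cv2.imwrite('pics/top1.png',cv2.convertScaleAbs(cv2.resize(im['color'][110:300,65:275,::-1],None,fx=3.1,fy=3.1,interpolation=cv2.INTER_CUBIC),alpha=1.5))"
```

```text
time: 8.75
position: [0.5735, 0.1432, 0.2037]
tool_rot: [-2.673, -1.64, 0.06]
ft_force: [-0.2, 0.2, 1.2]
grip_width: 0.668
time: 9.38
position: [0.577, 0.1438, 0.2107]
tool_rot: [3.122, 0.254, -0.04]
ft_force: [-0.1, -0.1, 0.6]
grip_width: 0.995
time: 10.0
position: [0.5403, -0.092, 0.2137]
tool_rot: [3.114, -0.299, -0.035]
ft_force: [0.9, -1.2, 0.3]
grip_width: 1.002
t 10.0 pos [ 0.5403 -0.092   0.2137] yaw -100.9 tilt [-0.024 -0.01 ] shift [ -99.3 -218.2   12.6] twist -0.209 F [ 0.9 -1.2  0.3] w 1.002 q [-0.53  0.14  0.7   1.72 -0.08  1.33 -1.57]
```

View pics/top1.png

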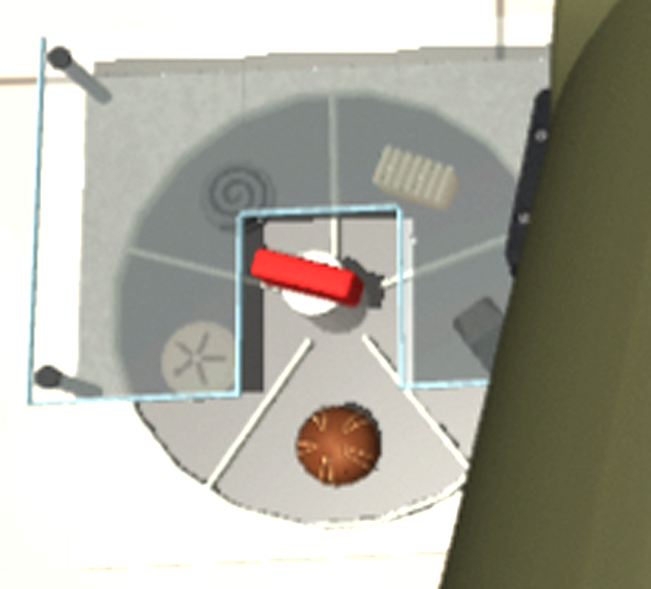

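The echinoid is now in the open front at crop (338,445), its compartment's ribs running from (308,342) to (210,485) and from (367,338) to (465,465). Checking the angle and locating it.

```bash
python3 -c "
from h import *
im=dict(np.load('top1.npz'));k=np.array([.574,.142]);X=cloud(im)
for n,a in dict(rFL=[(308,342),(210,485)],rFR=[(367,338),(465,465)],rL=[(265,285),(130,248)],rB=[(334,225),(332,97)]).items():
    p=[cast(im,(65+u/3.1,110+v/3.1),.036)[:2] for u,v in a]
    d=p[1]-p[0];e=p[1]-k;print(n,np.degrees(np.arctan2(d[1],d[0])),np.degrees(np.arctan2(e[1],e[0])))
h=cv2.cvtColor(im['color'],cv2.COLOR_RGB2HSV)
m=(h[...,0]<20)&(h[...,1]>80);m[:, :150]=0;m[:,196:]=0;m[:236]=0;m[272:]=0
u=np.argwhere(m)[:,::-1].astype('float32');c,r=cv2.minEnclosingCircle(u);print(len(u),c,r)
for z in(.045,.05):print(cast(im,c,z))
P=X[m];P=P[P[:,2]>.04];print('cloud',np.nanmax(P[:,2]),(np.nanmax(P,0)+np.nanmin(P,0))/2,np.nanmax(P,0)-np.nanmin(P,0))
go(.484,.141,.2,-89)"
```

```text
rFL 146.38022519414875 146.5672593688616
rFR -143.02727848832805 -142.2848837983989
rL 72.93509236503694 73.70810627137513
rB 1.7899131661187515 1.7685494336835363
526 (173.6875, 253.0) 13.303207397460938
[0.48748589 0.13742396 0.045     ]
[0.48693474 0.1362369  0.05      ]
cloud 0.06661329668584809 [0.48591346 0.13631023 0.05363333] [0.04513882 0.04286845 0.02595992]
t 10.05 pos [ 0.5376 -0.1032  0.2145] yaw -101.7 tilt [-0.024 -0.016] shift [-101.6 -228.6   12. ] twist -0.221 F [-1.9 -7.9  1.3] w 1.002 q [-0.52  0.14  0.71  1.72 -0.07  1.33 -1.57]
```

Ribs and echinoid put the compartment's centre within about 1-2° of the front, and the echinoid at (0.4865, 0.1365) with its top at 0.066 m as expected. I'll approach with a narrowed opening so the fingers clear the ribs.

```bash
python3 -m inch '[[0.45,-22,-46,0,-0.11],[0.45,-22,-46,0,-0.11],[0.45,-22,-46,0,0],[0.45,-22,-46,0,0],[0.45,-10,-40,0,0]]' 25;  python3 -c "
from h import *
go(.4865,.1365,.1,-89)"
```

```text
time: 10.68
position: [0.4506, 0.124, 0.2137]
tool_rot: [3.126, 0.005, -0.033]
ft_force: [1.1, 1.2, 0.9]
grip_width: 0.728
t 10.68 pos [0.4506 0.124  0.2137] yaw -89.8 tilt [-0.021 -0.016] shift [ 38.3 -14.2 112.7] twist -0.014 F [1.1 1.2 0.9] w 0.728 q [-0.8  -0.06  0.45  1.89  0.04  1.33 -1.92]
```

```bash
python3 -m inch '[[0.45,38,-13,20,0],[0.45,0,0,40,0],[0.45,0,0,40,0],[0.45,0,0,0,0],[0.45,0,0,0,0]]';  python3 -c "
from h import *
go(.4865,.1365,.033,-89)
im=ctrl.get_image('wrist');save(im,'wrist3.png')"
```

```text
time: 11.3
position: [0.4876, 0.1431, 0.1132]
tool_rot: [3.13, 0.018, -0.026]
ft_force: [0.2, 0.5, -0.8]
grip_width: 0.729
t 11.3 pos [0.4876 0.1431 0.1132] yaw -89.4 tilt [-0.017 -0.011] shift [ 0.2  5.7 80.3] twist -0.006 F [ 0.2  0.5 -0.8] w 0.729 q [-0.78  0.12  0.47  1.93 -0.06  1.12 -1.85]
```

View pics/wrist3.png

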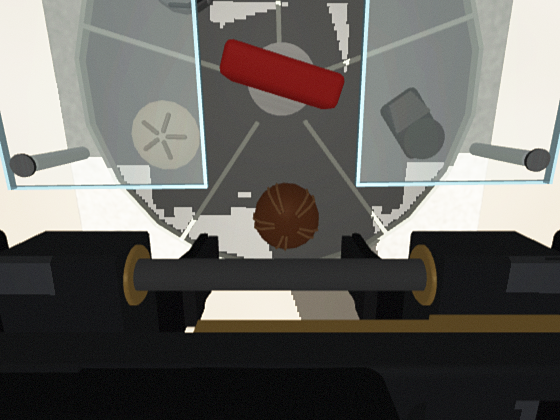

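The wrist view shows the echinoid centred at about (287,215), between the fingers at 195-365. I'll cross-check its position from this view.

```bash
python3 -m inch '[[0.45,0,5.7,20,0],[0.45,0,0,0,0]]'; python3 -c "
from h import *
im=ctrl.get_image('wrist')
h=cv2.cvtColor(im['color'],cv2.COLOR_RGB2HSV);m=(h[...,0]<20)&(h[...,1]>90)&(h[...,2]>40)
n,l,st,ce=cv2.connectedComponentsWithStats(m.astype('uint8'))
X=cloud(im)
for i in range(1,n):
  if st[i,4]>800:
    P=X[l==i];P=P[P[:,2]>.034];print(st[i],ce[i],cast(im,ce[i],.05).round(4),((np.nanmax(P,0)+np.nanmin(P,0))/2).round(4),np.ptp(P[~np.isnan(P[:,0])],0).round(3))
go(.4865,.1365,.033,-89)"
```

```text
time: 11.6
position: [0.4895, 0.1381, 0.0966]
tool_rot: [3.133, 0.017, -0.018]
ft_force: [0.3, -0.2, 0.8]
grip_width: 0.725
[ 201   35  139   78 5937] [268.54859357  74.5253495 ] [0.5811 0.1446 0.05  ] [0.5744 0.1425 0.1019] [0.029 0.056 0.03 ]
[ 244  191   70   68 3802] [279.49316149 225.60441873] [0.4891 0.1373 0.05  ] [0.4958 0.1379 0.1083] [0.056 0.045 0.141]
[ 193  314  367   19 3954] [391.99291856 324.72331816] [0.4158 0.0568 0.05  ] [0.4993 0.1217 0.1709] [0.037 0.096 0.06 ]
t 11.65 pos [0.4906 0.1389 0.0977] yaw -89.3 tilt [-0.009 -0.007] shift [-3.5  1.9 64.8] twist -0.006 F [ 0.3 -0.3 -0.2] w 0.721 q [-0.77  0.14  0.48  1.95 -0.07  1.08 -1.83]
```

```bash
python3 -m inch '[[0.45,-3,1.8,20,0],[0.45,0,0,20,0],[0.45,0,0,12,0],[0.45,0,0,0,0],[0.45,0,0,0,0]]';  python3 -c "
from h import *
go(.4875,.137,.033,-89)"
```

```text
time: 12.28
position: [0.4928, 0.1402, 0.052]
tool_rot: [3.142, 0.019, 0.004]
ft_force: [0.8, -1.3, 0.4]
grip_width: 0.729
t 12.28 pos [0.4928 0.1402 0.052 ] yaw -89.3 tilt [ 0.002 -0.   ] shift [-5.4  3.1 19. ] twist -0.005 F [ 0.8 -1.3  0.4] w 0.729 q [-0.76  0.19  0.47  2.   -0.11  0.97 -1.8 ]
```

```bash
python3 -m inch '[[0.45,-6,3.2,6,0],[0.45,0,0,8,0],[0.45,-1,1,6,0]]';  python3 -c "
from h import *
go(.4875,.137,.033,-89)"
```

```text
time: 12.65
position: [0.4865, 0.1362, 0.0324]
tool_rot: [-3.14, -0.02, -0.007]
ft_force: [0.0, -1.0, -0.7]
grip_width: 0.724
t 12.65 pos [0.4865 0.1362 0.0324] yaw -89.3 tilt [0.005 0.002] shift [ 1.  -0.8 -0.6] twist -0.005 F [ 0.  -1.  -0.7] w 0.724 q [-0.75  0.21  0.47  2.03 -0.12  0.92 -1.78]
```

```bash
python3 -m inch '[[-1,0,0,0,0],[-1,0,0,0,0],[-1,0,0,0,0],[-1,0,0,0,0]]' 15;  python3 -c "
from h import *
go(.4875,.137,.033,-89)"
```

```text
time: 13.15
position: [0.4861, 0.1359, 0.0317]
tool_rot: [-3.141, -0.019, -0.006]
ft_force: [0.4, 0.1, -1.3]
grip_width: 0.517
t 13.15 pos [0.4861 0.1359 0.0317] yaw -89.3 tilt [0.004 0.001] shift [ 1.4 -1.1 -1.3] twist -0.005 F [ 0.4  0.1 -1.3] w 0.517 q [-0.75  0.21  0.47  2.03 -0.12  0.92 -1.78]
```

```bash
python3 -m inch '[[-1,0,0,0,0],[-1,0,0,-10,0],[-1,0,0,-30,0],[-1,0,0,-50,0],[-1,0,0,-50,0]]' 15;  python3 -c "
from h import *
go(.484,-.2885,.15,-97.4)"
```

```text
time: 13.78
position: [0.4829, 0.1345, 0.1734]
tool_rot: [3.138, 0.018, -0.005]
ft_force: [1.0, 1.3, -0.6]
grip_width: 0.517
t 13.78 pos [0.4829 0.1345 0.1734] yaw -89.3 tilt [-0.003 -0.004] shift [ -3.6 422.9  24.9] twist 0.141 F [ 1.   1.3 -0.6] w 0.517 q [-0.79  0.03  0.48  1.89 -0.01  1.23 -1.87]
```

```bash
python3 -m inch '[[-1,0,35,0,0],[-1,0,52,0,0],[-1,0,52,0,0],[-1,0,52,0,0],[-1,0,52,0,0]]' 15; python3 -m inch '[[-1,0,52,0,0],[-1,0,52,0,0],[-1,0,40,0,0],[-1,0,10,0,0.1],[-1,0,0,0,0.04]]' 15;  python3 -c "
from h import *
go(.484,-.2885,.1,-97.4)"
```

```text
time: 14.4
position: [0.4912, -0.1096, 0.1829]
tool_rot: [-3.137, -0.034, -0.02]
ft_force: [0.8, 0.6, -1.1]
grip_width: 0.516
time: 15.02
position: [0.4926, -0.275, 0.1868]
tool_rot: [-3.131, 0.207, -0.029]
ft_force: [0.2, 0.6, -0.5]
grip_width: 0.517
t 15.03 pos [ 0.4926 -0.275   0.1868] yaw -97.5 tilt [0.019 0.003] shift [-8.4 14.9 86.6] twist -0.003 F [ 0.2  0.6 -0.5] w 0.517 q [-0.33  0.2   0.9   1.76 -0.18  1.25 -1.08]
```

```bash
python3 -m inch '[[-1,-9,15,0,0],[-1,0,0,30,0],[-1,0,0,40,0],[-1,0,0,40,0],[-1,0,0,0,0]]' 15;  python3 -c "
from h import *
go(.483,-.2885,.014,-97.4)
im=ctrl.get_image('wrist');save(im,'wrist4.png')"
```

```text
time: 15.65
position: [0.4817, -0.293, 0.0775]
tool_rot: [-3.132, 0.203, -0.036]
ft_force: [-0.3, 0.2, -0.4]
grip_width: 0.516
t 15.65 pos [ 0.4817 -0.293   0.0775] yaw -97.4 tilt [0.023 0.002] shift [-0.8 -4.3 63.6] twist -0.0 F [-0.3  0.2 -0.4] w 0.516 q [-0.24  0.33  0.87  1.88 -0.3   1.05 -0.94]
```

View pics/wrist4.png

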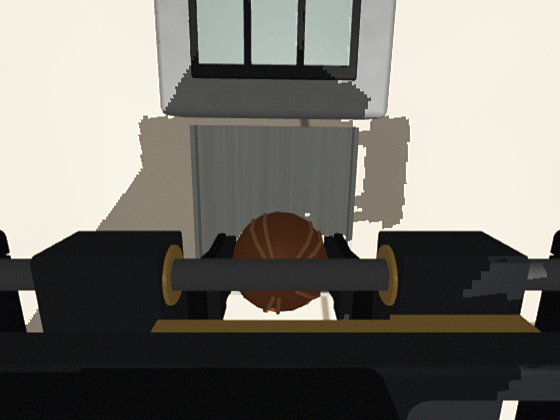

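The wrist view shows the echinoid held upright at (280,262) with the tray below; the tray's far corners are at (191,127) and (358,127). I'll cross-check the tray centre from those.

```bash
python3 -m inch '[[-1,-1,-4,20,0],[-1,0,0,15,0]]' 15; python3 -c "
from h import *
im=ctrl.get_image('wrist');X=cloud(im)
P=X[np.isfinite(X[...,2])]
f=P[(P[:,2]>.004)&(P[:,2]<.014)&(abs(P[:,0]-.5)<.08)&(abs(P[:,1]+.29)<.08)]
a=np.radians(-7.4);e=np.array([[np.cos(a),np.sin(a)],[-np.sin(a),np.cos(a)]])
q=(f[:,:2]-[.484,-.2885])@e.T;print('floor rel xy mm',np.percentile(q,[1,99],axis=0)*1e3)
r=P[(P[:,2]>.0155)&(P[:,2]<.02)];q=(r[:,:2]-[.484,-.2885])@e.T;q=q[(abs(q[:,0])<.06)&(abs(q[:,1])<.07)]
for s in(1,-1):
  w=q[q[:,1]*s>.04];print('rim',len(w),np.median(w,0)*1e3 if len(w) else 0)
h=P[(P[:,2]>.025)&(P[:,2]<.045)];q=(h[:,:2]-[.484,-.2885])@e.T;q=q[(q[:,0]>.05)&(abs(q[:,1])<.05)];print('housing',np.percentile(q[:,0],[5,50])*1e3)
go(.483,-.2885,.014,-97.4)"
```

```text
time: 15.95
position: [0.4864, -0.2915, 0.047]
tool_rot: [-3.134, 0.203, -0.054]
ft_force: [0.9, 0.0, -0.8]
grip_width: 0.516
floor rel xy mm [[-54.13966788 -52.80170146]
 [ 62.91065533  50.94800454]]
rim 698 [26.81172906 52.33258719]
rim 694 [ 26.75250151 -54.20608384]
housing [68.84061891 79.04660155]
t 16.0 pos [ 0.4857 -0.2913  0.0455] yaw -97.4 tilt [ 0.032 -0.002] shift [-4.  -2.3 31.4] twist -0.0 F [-0.   0.  -1.5] w 0.518 q [-0.21  0.37  0.84  1.91 -0.35  0.98 -0.91]
```

```bash
python3 -m inch '[[-1,-3,-2,10,0],[-1,-1,0,8,0],[-1,-1,0,6,0]]' 15; python3 -c "
from h import *
go(.484,-.2895,.014,-97.4)"
```

```text
time: 16.38
position: [0.482, -0.2887, 0.0203]
tool_rot: [3.134, -0.202, 0.052]
ft_force: [-0.2, -0.8, -0.0]
grip_width: 0.516
t 16.38 pos [ 0.482  -0.2887  0.0203] yaw -97.4 tilt [ 0.033 -0.002] shift [1.8 0.5 6.4] twist 0.0 F [-0.2 -0.8 -0. ] w 0.516 q [-0.2   0.4   0.82  1.93 -0.38  0.93 -0.89]
```

```bash
python3 -m inch '[[-1,2,0.5,2.5,0],[-1,0,0,2,0],[-1,0,0,1,0]]' 15; python3 -c "
from h import *
go(.484,-.2895,.014,-97.4)"
```

```text
time: 16.75
position: [0.4844, -0.2898, 0.0144]
tool_rot: [3.134, -0.202, 0.052]
ft_force: [0.3, -0.5, -0.9]
grip_width: 0.512
t 16.75 pos [ 0.4844 -0.2898  0.0144] yaw -97.4 tilt [ 0.033 -0.003] shift [-0.4 -0.3  0.4] twist 0.0 F [ 0.3 -0.5 -0.9] w 0.512 q [-0.19  0.41  0.81  1.93 -0.39  0.93 -0.88]
```

```bash
python3 -m inch '[[-1,0,0,0.8,0],[-1,0,0,0.8,0]]' 15; python3 -m inch '[[-1,0,0,0.8,0]]'
```

```text
time: 17.0
position: [0.485, -0.2899, 0.0135]
tool_rot: [3.134, -0.202, 0.054]
ft_force: [-2.5, 1.7, 6.5]
grip_width: 0.521
time: 17.12
position: [0.485, -0.2899, 0.0135]
tool_rot: [-3.134, 0.202, -0.054]
ft_force: [-3.9, 2.7, 8.7]
grip_width: 0.517
```

Contact registers at 6-9 N, at the expected height. Releasing to a limited opening and rising straight up.

```bash
python3 -m inch '[[0.2,0,0,0,0],[0.4,0,0,0,0],[0.4,0,0,0,0],[0.4,0,0,-10,0],[0.4,0,0,-25,0]]'; python3 -m inch '[[0.4,0,0,-50,0],[0.4,0,0,-50,0],[0.4,0,0,-50,0],[0.4,0,-60,0,0],[0.4,0,-60,0,0]]'; python3 -m inch '[[0.4,0,-60,0,0],[0.4,0,-60,0,0],[0.4,0,0,0,0]]'; python3 -c "
from h import *
im=ctrl.get_image('top')
cv2.imwrite('pics/top5.png',cv2.resize(im['color'][130:300,65:465,::-1],None,fx=2,fy=2))
h=cv2.cvtColor(im['color'],cv2.COLOR_RGB2HSV);m=(h[...,0]<20)&(h[...,1]>90);m[:,:370]=0;m[:,440:]=0;m[:210]=0;m[290:]=0
n,l,st,ce=cv2.connectedComponentsWithStats(m.astype('uint8'));i=1+np.argmax(st[1:,4]);P=cloud(im)[l==i]
print(st[i],cast(im,st[i,:2]+st[i,2:4]/2-.5,.027),np.nanmax(P[:,2]),np.nanmedian(P,0))
go(0,0,0,0)"
```

```text
time: 17.75
position: [0.4826, -0.2894, 0.0483]
tool_rot: [-3.134, 0.202, -0.049]
ft_force: [-0.3, 0.5, 0.8]
grip_width: 0.702
time: 18.38
position: [0.4936, -0.1754, 0.2085]
tool_rot: [3.13, -0.225, 0.061]
ft_force: [0.6, 0.5, -0.9]
grip_width: 0.699
time: 18.75
position: [0.5118, -0.0483, 0.2114]
tool_rot: [-3.132, 0.215, -0.069]
ft_force: [0.4, -1.1, 0.2]
grip_width: 0.696
[394 237  27  25 500] [ 0.48463626 -0.29025983  0.027     ] 0.0508813443163299 [ 0.48276576 -0.28542349  0.04246461]
t 18.8 pos [ 0.5116 -0.0518  0.2116] yaw -98.1 tilt [ 0.044 -0.003] shift [-522.6   21.6  188.6] twist -1.712 F [-0.1 -0.7 -0.3] w 0.702 q [-0.68 -0.02  0.73  1.86  0.02  1.26 -1.67]
```

View pics/top5.png

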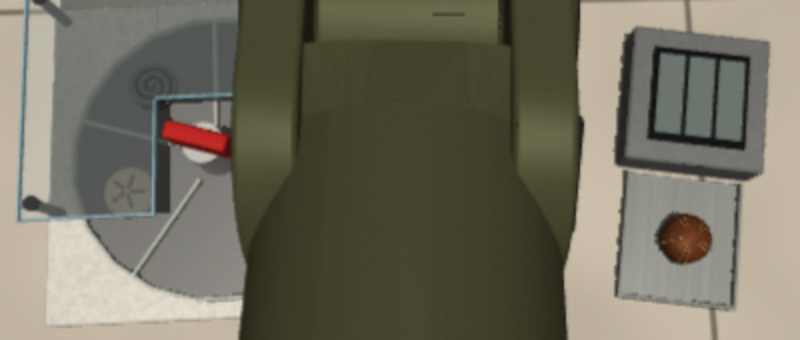

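The echinoid sits upright in the middle of the tray (685,238 in the crop), and the robot is clear at 0.21 m height.

```bash
python3 -c "
from bench import ctrl
print(ctrl.close_job())"
```

```text
the job is handed in; nothing more can be done
None
```

The job is done and handed in at about 19 s of the 53 s allowed. The echinoid is on the steel tray, released, with the arm clear at 0.21 m height.

**What I did:**
- **Carousel:** I pinched the red knob and turned the wheel about 82° anticlockwise, which brought the echinoid's compartment to the open front.
- **Placing:** I lifted the echinoid out from above and lowered it to the tray until the wrist read 6–9 N. I then opened the gripper and backed away.

**Last checks:**
- **Position:** the top view puts the echinoid at (0.485, -0.290), about 2 mm or less from my two estimates of the tray's middle, (0.484, -0.2885) and (0.4855, -0.2895).
- **Upright:** it looks upright in the picture. The highest range reading on it was 51 mm against the 46 mm expected, which I took to be range noise and did not check further.
- **Compartment:** its centre measured about 1° past the middle of the front, which is within what I could measure.

**What went wrong:** my first pinch on the knob was too low and closed on the hub below the bar. I opened, rose about 14 mm and closed again; the wrist force in the readings I took stayed under about 7 N. The tool had drifted about 2° off vertical by the time of release.

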